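# Push the rolling pin up the slab board to its stop

## Robot

A 7-joint arm with a two-finger parallel gripper is mounted at the origin on the work surface. World frame = base frame: x ahead of the robot, y to its left, z up, the work surface at z = 0. Lengths are in m, angles in degrees, forces in N, time in s.
With the tool pointing down it reaches from about 0.425 to 0.875 m from the base axis. Payload 4.7 kg.
Tool frame: the origin (TCP) lies between the finger pads; the fingertips stand 8 mm ahead of it and the grasp point (between the pads) lies 11 mm behind it (env.tip_extent is the distance from the TCP to the fingertips, in m); z points along the fingers, y is the line along which they close (so a half turn about z gives the same grasp; the last joint's range is limited). The gripper opens to 87 mm and grips with 3 to 60 N. Pads are 19 mm wide; open, the fingers measure 117 mm over their backs; the gripper's body (75 mm by 190 mm) begins 51 mm behind the grasp point.
Start: joints at [-65.541, 18.392, -4.016, 83.108, 1.295, 78.541, -3.26], TCP at [0.261, 0.595, 0.231] pointing down, gripper open.
Joint ranges: [-163.93, 163.93], [-17.29, 119.83], [-79.2, 71.16], [3.27, 140.29], [-89.18, 269.18], [5.43, 117.66], [-154.24, 154.24]. Speed limits (degrees/s): [147.25, 147.25, 180, 180, 180, 180, 180].

## Interface

Orientations are given as [roll, pitch, yaw] about the fixed x, y, z axes, in that order (R = Rz(yaw) Ry(pitch) Rx(roll)).
In Python, from cell import sensors, vision, workorder, env gives the robot as it stands.
- The arm moves only by the tool drive_tool, never from a script. Its argument "moves" is a list of rows, each an object of numbers: "x", "y", "z": the shift along the tool's x, y, z in mm; "rx", "ry", "rz": the turn, a rotation vector about the tool's x, y, z in rad; "fingers": the closure, from -1 (fully open) to 1 (shut). In form: [{"x": .., "y": .., "z": .., "rx": .., "ry": .., "rz": .., "fingers": ..}, ...]. A call has 1 to 20 rows; each row is the pose to reach, as a shift and turn from the pose commanded when the call began, along the tool's axes at that moment; what a row does not reach only later rows make up. A row lasts 1/8 s, in which the tool goes at most 62.5 mm and 10.7 degrees, less where a joint would pass 70% of its speed; a pose out of reach is approached as far as the arm can. A call with a gripper value outside its range is refused whole. The fingers move at their own pace and stop on an object; "force" is the grip in N (left out, the last holds). Time passes only in rows, so rows that repeat a pose let the fingers close. It gives the time, the measured TCP pose, the force, the opening and the grip force at its end, in the units of the state.
- sensors.get_obs(): the state, without advancing time (a new reading comes with each control period).
- vision.read_camera(name): name is "scene" or "top" or "wrist"; returns a dict with "image" (420x560x3 uint8, red, green, blue), "fx", "fy", "cx", "cy" (pixels), "R" (3x3) and "t" (3): a world point X has camera coordinates R X + t. Camera axes: x right, y down, z forward; pixel columns grow to the right and rows downward; lengths in m; the calibration is good to about 2 mm. A picture is of the moment at which its call begins. There is no depth.
- workorder.sign_off(): hands the job in; it is judged then, once.
The state is a dict: "time_s": time; "qpos": joint angles; "joint_velocities": joint speeds; "effort": joint torques, N m; "tool_pos": TCP position; "tool_rot": TCP orientation; "force": force on the tool from outside, world axes, zero at the start; "wrist_torque": the same for the moment, N m; "grip_width": finger opening in m; "grasp_force": force on a finger pad.
Only numpy, scipy, OpenCV 4.12 (cv2) and the standard library are available. Lean on these libraries where they do the work, as an engineer would, in place of code of your own. Each camera call takes 0.05 s, during which the arm holds its last target. There are 200 camera calls.

## Task

Clear the slab-rolling board: with the fingertips push the rolling pin slowly and squarely up the two strips of the sloping board, until it drops in behind their upper ends and lies gently home against the stop batten along its whole length. Keep it under control, never let it run or roll back down the slope, and do not lift it. Leave the round template on the board and everything else on the bench where it is, and finish with the robot clear.

Things in the scene. Friction and masses are not known exactly. Their poses are not given: they have to be found in the camera images.
- pin: beech rolling pin. Barrel 50 mm in diameter and 250 mm long, with a 24 mm thick handle at each end (400 mm over all); 0.3 to 0.55 kg, waxed, rolls very freely. Origin at its centre, on its axis; its y axis runs along the pin (x and z turn as it rolls). It starts at the low end of the board, lying across the two strips against the toe lip.
- deck: sloping plywood deck, 270 mm square and fixed, of the slab-rolling board; it rises at 8 degrees away from the robot. Origin at the middle of its upper face; x up the slope, y to the left along lip and batten, z square to the face. Toe lip: x -135 to -120 mm, 14 high, full width. The pin starts against it, axis at x = -102, z = 31 mm, and rolls back at once if let go on the slope.
- strip_ends (a point): middle of the line joining the upper ends of the two hardwood strips that the pin's barrel rolls on, on their top face, at x = 76, z = 6 mm of the deck. The strips are 6 mm high, 25 mm wide, centred at y = -105 and +105 mm, and run from the toe lip (x = -120) to here.
- seat (a point): where the middle of the pin's axis ends up (x = 88, z = 28 mm of the deck): in the 37 mm gap between the strip ends and the stop batten the pin sinks 3 mm and is trapped, touching the batten and both strip ends. The batten's face is at x = 113 mm; it is 22 mm thick, 45 mm high, full width.
- template: loose round grey cutting template, 104 mm in diameter, 4 mm thick, lying on the middle of the deck between the strips; the pin rolls over it with 2 mm to spare. Origin at the centre of its underside.
- mug: stoneware mug, 84 mm in diameter, 98 mm high, left of the board; origin under its centre
- knife: wooden modelling knife, 185 mm long, 10 mm high, lying on the bench on the robot's side of the board; origin under its middle, x along it
- looptool: wire loop trimming tool, 195 mm long, 13 mm high, lying on the bench to the right of the board; origin under its middle, x along it
- tub_big: white lidded tub, 130 mm in diameter, 75 mm high, at the side of the bench; origin under its centre
- tub_small: white lidded tub, 100 mm in diameter, 55 mm high, at the near side of the bench, left or right of the arm; origin under its centre
- jar: green glass jar with red lid, 80 mm in diameter, 110 mm high, at the near side of the bench, left or right of the arm; origin under its centre
- brushpot: glass of brushes, 76 mm in diameter, 245 mm high with the brushes, at the side of the bench; origin under its centre

How it is judged (in metres and radians):
On the way:
1. the pin has been rolled to the upper half of the strips, lying on both of them (x of pin in the frame of deck above 0 m and z of pin in the frame of deck between 0.026 and 0.036 m).
At the end, for the whole second after the job is handed in: the pin rests between the strip ends and the stop batten (axis within 5 mm of x = 88 mm in the deck's frame, 23 to 31.5 mm above the deck), square within 2 degrees and within 30 mm of the middle sideways; the template moved under 20 mm, everything else under 30 mm (x of pin in the frame of deck between 0.083 and 0.093 m and z of pin in the frame of deck between 0.023 and 0.0315 m and y of pin in the frame of deck between -0.03 and 0.03 m and angle between the y axis of pin and the y axis of deck, either way round below 0.035 rad and linear speed of pin below 0.02 m/s and angular speed of pin below 0.3 rad/s and distance of template from where it was at the start of the episode below 0.02 m and distance of each of mug, knife, looptool, tub_big, tub_small, jar, brushpot from where it was at the start of the episode below 0.03 m); the robot touches nothing.
It fails at once if the pin ran free or rolled back (over 0.2 m/s on the strips with no finger on it, or over 0.35 m/s at all) (linear speed of pin above 0.35 m/s or (linear speed of pin above 0.2 m/s and contact force between the fingers and pin below 0.001 N and x of pin in the frame of deck below 0.06 m)).
It fails at once if the pin was pushed hard (over 35 N), not gently (contact force between the fingers and pin above 35 N).
It fails at once if the pin was lifted (axis over 12 mm above its height on the strips) or left the board or slewed out of square by over 0.15 rad (angle between the y axis of pin and the y axis of deck, either way round above 0.15 rad or z of pin in the frame of deck above 0.043 m or z of pin in the frame of deck below 0.015 m or x of pin in the frame of deck below -0.13 m).
It fails at once if the template was shifted by more than 20 mm (distance of template from where it was at the start of the episode above 0.02 m).
It fails at once if something else on the bench was shifted by more than 30 mm (distance of any of mug, knife, looptool, tub_big, tub_small, jar, brushpot from where it was at the start of the episode above 0.03 m).
It also fails if it takes over 42 s, if anything falls off the work surface, if the arm or the gripper's body presses on something with over 40 N, if the wrist force passes 120 N, or if a joint passes its speed limit or range.

## Working session

There is one attempt and no reset: what is moved stays moved. The work goes in short steps, Python scripts to look and compute and a tool call to move; the robot and the scene stay as the last step left them, time stands still between calls to the robot, and variables do not carry over. Pictures are saved under pics/ and viewed, at most 10 in all, crops included, and the job is handed in when it is done.

Besides the shell and the picture viewer there is one more tool, called as name(argument=value, ...) on one line, values as JSON. drive_tool: Moves the arm, as the interface text tells. Its arguments: {"type":"object","properties":{"moves":{"type":"array"},"force":{"type":"number"}},"required":["moves"]}

```bash
mkdir -p pics; ls
python3 - <<'E'
from cell import sensors, vision, env
import cv2,numpy as np
o=sensors.get_obs(); print({k:np.round(v,3) for k,v in o.items()}, env.tip_extent)
for n in("scene","top"):
    c=vision.read_camera(n); cv2.imwrite(f"pics/{n}0.png",c["image"][:,:,::-1]); np.savez(f"{n}0.npz",**c); print(n,c["fx"],c["cx"],c["cy"],np.round(c["R"],3).tolist(),np.round(c["t"],3))
E
```

```text
pics
{'time_s': np.float64(0.0), 'qpos': array([-65.54 ,  18.439,  -4.016,  83.175,   1.295,  78.538,  -3.259]), 'joint_velocities': array([ 0.058, -0.054,  0.122, -0.063,  0.063, -0.045,  0.007]), 'effort': array([ 0.0000e+00, -4.9129e+01, -4.0400e-01, -3.1253e+01, -6.4000e-02,
        4.3000e-02,  0.0000e+00]), 'tool_pos': array([0.261, 0.595, 0.229]), 'tool_rot': array([-1.79893e+02,  5.00000e-03,  1.56352e+02]), 'force': array([ 0.163, -0.986, -0.734]), 'wrist_torque': array([0.009, 0.021, 0.009]), 'grasp_force': np.float64(0.0), 'grip_width': np.float64(0.087)} 0.008
scene 382.82866492780454 275.55051848476234 206.81097936467077 [[-0.89, 0.456, -0.001], [0.395, 0.771, -0.5], [-0.227, -0.446, -0.866]] [ 0.457 -0.152  1.315]
top 544.743931187114 277.35886266255346 211.55213224295525 [[0.016, -1.0, 0.014], [-0.987, -0.018, -0.162], [0.162, -0.011, -0.987]] [-0.029  0.476  1.603]
```

View pics/top0.png

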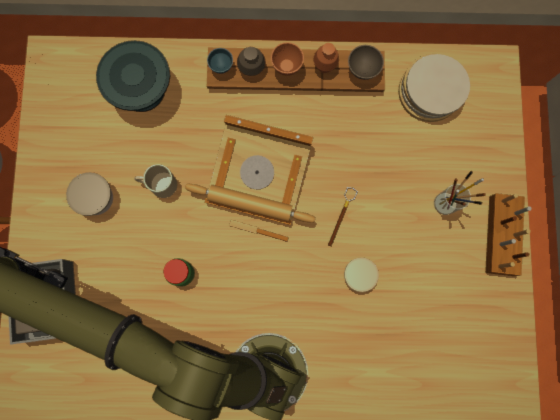

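View pics/scene0.png

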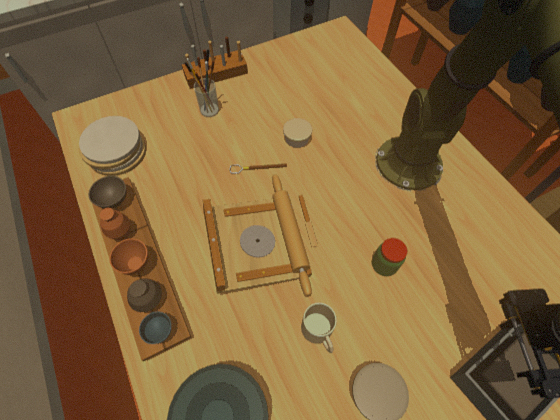

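The top view shows the board at about (260,170), yawed roughly -14°, with the pin from (188,187) to (314,219). The template is at (257,172), the knife at (260,231) and the mug at (160,180). The scene view shows the same layout from the far side. I'll zoom in on both next.

Run:
```python
import cv2
for n,(x,y,w,h,s) in {"top":(180,105,150,145,4),"scene":(195,165,135,140,4)}.items():
    im=cv2.imread(f"pics/{n}0.png")[y:y+h,x:x+w]; im=cv2.resize(im,None,fx=s,fy=s,interpolation=cv2.INTER_CUBIC)
    for k in range(0,w,20): cv2.putText(im,str(x+k),(k*s,10),0,.4,(255,0,0),1); cv2.line(im,(k*s,0),(k*s,h*s),(255,0,0),1) if 0 else None
    for k in range(0,h,20): cv2.putText(im,str(y+k),(0,k*s+4),0,.4,(255,0,0),1)
    cv2.imwrite(f"pics/{n}0c.png",im)
```

```text
(no output)
```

View pics/top0c.png

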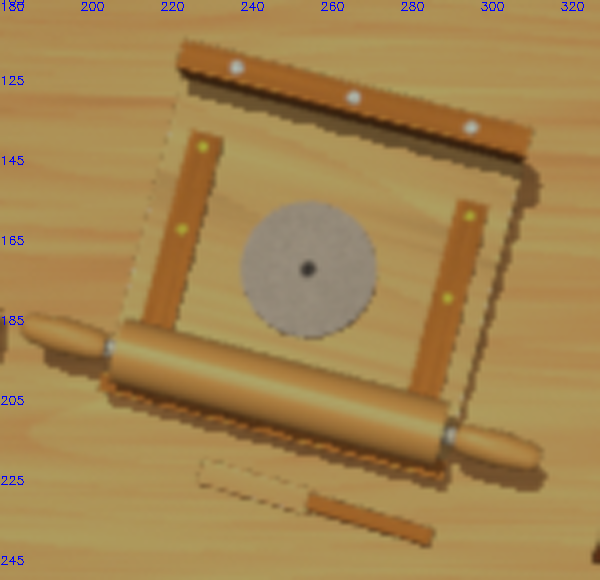

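View pics/scene0c.png

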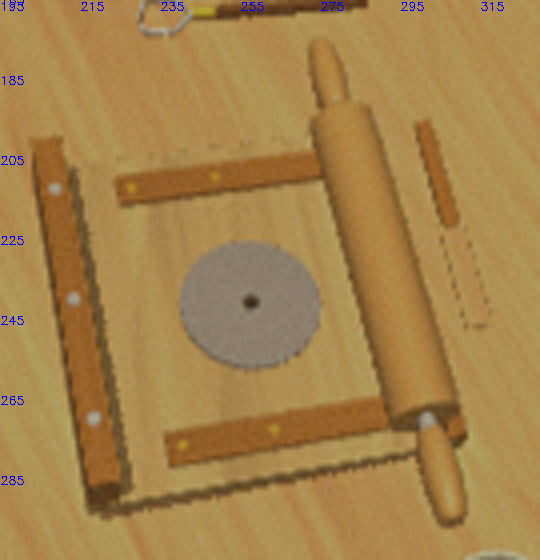

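The crops show clear landmarks: screws on the strips and batten, the template hole and the pin tips. I'll fit the deck pose to these in both views, keeping the 8° slope fixed.

```bash
cat > h.py <<'E'
import numpy as np
from scipy.spatial.transform import Rotation as Ro
def proj(c,X):
    p=np.asarray(X)@c["R"].T+c["t"]; return np.c_[c["fx"]*p[:,0]/p[:,2]+c["cx"],c["fy"]*p[:,1]/p[:,2]+c["cy"]]
def deckR(yaw): return Ro.from_euler("ZY",[yaw,-8],degrees=True).as_matrix()
E
python3 - <<'E'
from h import *
from scipy.optimize import least_squares
T=dict(np.load("top0.npz"));S=dict(np.load("scene0.npz"))
t=np.array([(230.6,141.8),(225.3,162.3),(297.5,159),(291.8,179.5),(239,121.8),(268.3,129.3),(297.8,136.8),(185.5,185.5),(315.3,219.3),(257,172.2)])
s=np.array([(240.5,276.3),(263.3,272.3),(227.8,211.8),(248.5,209),(218.5,269.5),(213.5,239.5),(208.8,212),(307.5,296),(275,175),(257.8,240.5)])
def W(p):
    x,y,z,w,a,b,yb,yp,tx,ty=p
    L=np.array([(a,.105,.006),(b,.105,.006),(a,-.105,.006),(b,-.105,.006),(.124,yb,.045),(.124,0,.045),(.124,-yb,.045),(-.102,yp+.2,.031),(-.102,yp-.2,.031),(tx,ty,.004)])
    return L@deckR(w).T+[x,y,z]
f=lambda p:np.r_[proj(T,W(p))-t,proj(S,W(p))-s].ravel()
r=least_squares(f,[.6,.03,.04,-14,.06,0,.09,0,0,0],x_scale=[.01,.01,.01,1,.01,.01,.01,.01,.01,.01])
print(np.round(r.x,4)); print(np.round(r.fun.reshape(-1,2),1).tolist())
p=r.x;R=deckR(p[3])
for q in [(-.102,p[7],.031),(-.102,p[7]+.2,.031),(-.102,p[7]-.2,.031),(.088,p[7],.028)]: print(np.round(R@q+p[:3],4))
# knife, ray to z=.005
def ray(c,u,v,z):
    d=c["R"].T@[(u-c["cx"])/c["fx"],(v-c["cy"])/c["fy"],1]; o=-c["R"].T@c["t"]; return np.round(o+d*(z-o[2])/d[2],3)
print("knife",ray(T,230,222.5,.01),ray(T,288,239.5,.01),"mug",ray(T,160,172,.098),"loop",ray(T,351,190,.01),ray(T,331,244,.01))
E
```

```text
[ 6.01900e-01  3.85000e-02  3.32000e-02 -1.39588e+01  6.42000e-02
 -6.00000e-04  9.05000e-02 -1.20000e-03 -6.10000e-03  3.70000e-03]
[[-0.1, 0.2], [-0.3, 0.1], [-0.5, 0.3], [-0.3, 0.3], [-0.1, 0.1], [-0.1, 0.2], [-0.2, 0.3], [-0.2, 0.6], [-1.2, 0.8], [-0.4, 0.4], [-0.4, -0.2], [-0.5, -0.1], [-0.3, -0.0], [-0.1, 0.1], [-0.6, -0.1], [-0.7, -0.1], [-0.6, -0.2], [0.2, -1.3], [-0.8, 0.6], [-0.5, -0.1]]
[0.4994 0.0627 0.0497]
[0.5477 0.2568 0.0497]
[ 0.4512 -0.1314  0.0497]
[0.6824 0.0172 0.0732]
knife [0.445 0.122 0.01 ] [ 0.396 -0.055  0.01 ] mug [0.578 0.325 0.098] loop [ 0.553 -0.248  0.01 ] [ 0.384 -0.186  0.01 ]
```

The deck fit is within about 1 px: centre (0.602, 0.0385, 0.033), yaw -13.96°, pin axis centre (0.4994, 0.0627, 0.0497). I'll keep the tool pointing straight down with the fingers open and level along the pin. First I move above a point 60 mm behind the pin axis.

drive_tool(moves=[{"x":-93,"y":-100,"z":0,"rz":-0.04,"fingers":-1},{"x":-186,"y":-201,"z":0,"rz":-0.08,"fingers":-1},{"x":-280,"y":-302,"z":0,"rz":-0.12,"fingers":-1},{"x":-373,"y":-402,"z":0,"rz":-0.169,"fingers":-1},{"x":-373,"y":-402,"z":0,"rz":-0.169,"fingers":-1},{"x":-373,"y":-402,"z":0,"rz":-0.169,"fingers":-1},{"x":-373,"y":-402,"z":0,"rz":-0.169,"fingers":-1},{"x":-373,"y":-402,"z":0,"rz":-0.169,"fingers":-1},{"x":-373,"y":-402,"z":0,"rz":-0.169,"fingers":-1},{"x":-373,"y":-402,"z":0,"rz":-0.169,"fingers":-1},{"x":-373,"y":-402,"z":0,"rz":-0.169,"fingers":-1},{"x":-373,"y":-402,"z":0,"rz":-0.169,"fingers":-1},{"x":-373,"y":-402,"z":0,"rz":-0.169,"fingers":-1},{"x":-373,"y":-402,"z":0,"rz":-0.169,"fingers":-1}])

```text
invalid input at $.moves[0]: expected keys x, y, z, rx, ry, rz, fingers
```

drive_tool(moves=[{"x":-373,"y":-402,"z":0,"rx":0,"ry":0,"rz":-0.169,"fingers":-1},{"x":-373,"y":-402,"z":0,"rx":0,"ry":0,"rz":-0.169,"fingers":-1},{"x":-373,"y":-402,"z":0,"rx":0,"ry":0,"rz":-0.169,"fingers":-1},{"x":-373,"y":-402,"z":0,"rx":0,"ry":0,"rz":-0.169,"fingers":-1},{"x":-373,"y":-402,"z":0,"rx":0,"ry":0,"rz":-0.169,"fingers":-1},{"x":-373,"y":-402,"z":0,"rx":0,"ry":0,"rz":-0.169,"fingers":-1},{"x":-373,"y":-402,"z":0,"rx":0,"ry":0,"rz":-0.169,"fingers":-1},{"x":-373,"y":-402,"z":0,"rx":0,"ry":0,"rz":-0.169,"fingers":-1},{"x":-373,"y":-402,"z":0,"rx":0,"ry":0,"rz":-0.169,"fingers":-1},{"x":-373,"y":-402,"z":0,"rx":0,"ry":0,"rz":-0.169,"fingers":-1},{"x":-373,"y":-402,"z":0,"rx":0,"ry":0,"rz":-0.169,"fingers":-1},{"x":-373,"y":-402,"z":0,"rx":0,"ry":0,"rz":-0.169,"fingers":-1},{"x":-373,"y":-402,"z":0,"rx":0,"ry":0,"rz":-0.169,"fingers":-1},{"x":-373,"y":-402,"z":0,"rx":0,"ry":0,"rz":-0.169,"fingers":-1}])

```text
time_s: 1.85
tool_pos: [0.441, 0.0781, 0.2305]
tool_rot: [-180.0, -0.0, 166.1]
force: [0.2, -0.3, 0.4]
grip_width: 0.0871
grasp_force: 0.0
```

drive_tool(moves=[{"x":0,"y":0,"z":60,"rx":0,"ry":0,"rz":0,"fingers":-1},{"x":0,"y":0,"z":110,"rx":0,"ry":0,"rz":0,"fingers":-1},{"x":0,"y":0,"z":150,"rx":0,"ry":0,"rz":0,"fingers":-1},{"x":0,"y":0,"z":175,"rx":0,"ry":0,"rz":0,"fingers":-1},{"x":0,"y":0,"z":185,"rx":0,"ry":0,"rz":0,"fingers":-1},{"x":0,"y":0,"z":185,"rx":0,"ry":0,"rz":0,"fingers":-1},{"x":0,"y":0,"z":185,"rx":0,"ry":0,"rz":0,"fingers":-1}])

```text
time_s: 2.72
tool_pos: [0.4422, 0.0779, 0.0467]
tool_rot: [179.9, 0.1, 166.0]
force: [-0.7, 0.0, -0.2]
grip_width: 0.0869
grasp_force: 0.0
```

Run:
```python
from cell import sensors, vision
import cv2
c=vision.read_camera("scene"); im=c["image"][150:310,190:350,::-1]
cv2.imwrite("pics/s1.png",cv2.resize(im,None,fx=3.7,fy=3.7,interpolation=cv2.INTER_CUBIC))
o=sensors.get_obs();print(o["tool_pos"],o["tool_rot"],o["force"])
```

```text
[0.44224063 0.07789499 0.04673494] [1.79917716e+02 1.09869896e-01 1.66035977e+02] [-0.22758361  0.3026706  -0.53376018]
```

View pics/s1.png

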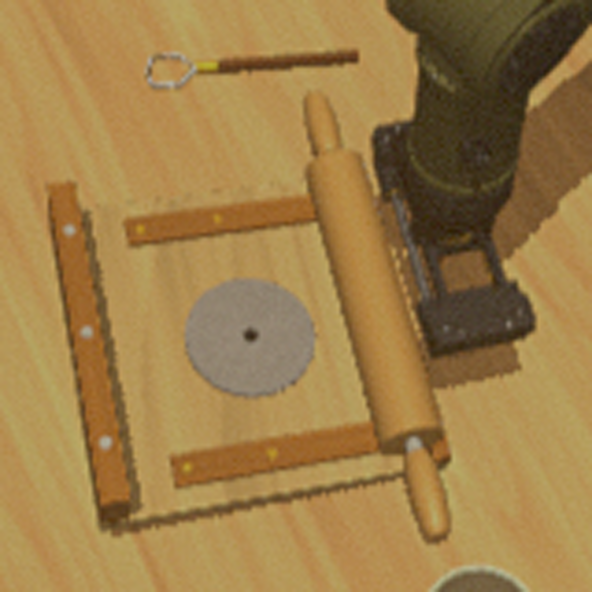

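The fingers are behind the pin and parallel to it. I'll approach slowly and start pushing.

drive_tool(moves=[{"x":-10,"y":0,"z":0,"rx":0,"ry":0,"rz":0,"fingers":-1},{"x":-15,"y":0,"z":0,"rx":0,"ry":0,"rz":0,"fingers":-1},{"x":-18,"y":0,"z":0,"rx":0,"ry":0,"rz":0,"fingers":-1},{"x":-20,"y":0,"z":0,"rx":0,"ry":0,"rz":0,"fingers":-1},{"x":-22,"y":0,"z":0,"rx":0,"ry":0,"rz":0,"fingers":-1},{"x":-24,"y":0,"z":0,"rx":0,"ry":0,"rz":0,"fingers":-1},{"x":-26,"y":0,"z":-0.3,"rx":0,"ry":0,"rz":0,"fingers":-1},{"x":-28,"y":0,"z":-0.6,"rx":0,"ry":0,"rz":0,"fingers":-1},{"x":-30,"y":0,"z":-0.8,"rx":0,"ry":0,"rz":0,"fingers":-1},{"x":-32,"y":0,"z":-1.1,"rx":0,"ry":0,"rz":0,"fingers":-1},{"x":-34,"y":0,"z":-1.4,"rx":0,"ry":0,"rz":0,"fingers":-1},{"x":-36,"y":0,"z":-1.7,"rx":0,"ry":0,"rz":0,"fingers":-1}])

```text
time_s: 4.28
tool_pos: [0.4763, 0.0688, 0.0473]
tool_rot: [180.0, 0.0, 166.0]
force: [-2.4, 1.7, 1.6]
grip_width: 0.0874
grasp_force: 1.1
```

Run:
```python
from cell import sensors, vision
import cv2
c=vision.read_camera("scene"); im=c["image"][150:310,190:350,::-1]
cv2.imwrite("pics/s2.png",cv2.resize(im,None,fx=3.7,fy=3.7,interpolation=cv2.INTER_CUBIC))
o=sensors.get_obs();print(o["time_s"],o["tool_pos"],o["tool_rot"],o["force"])
```

```text
4.325 [0.47671445 0.06875095 0.04740534] [1.79990479e+02 4.24193319e-02 1.66028120e+02] [-1.55904529  0.43978553  0.14791875]
```

View pics/s2.png

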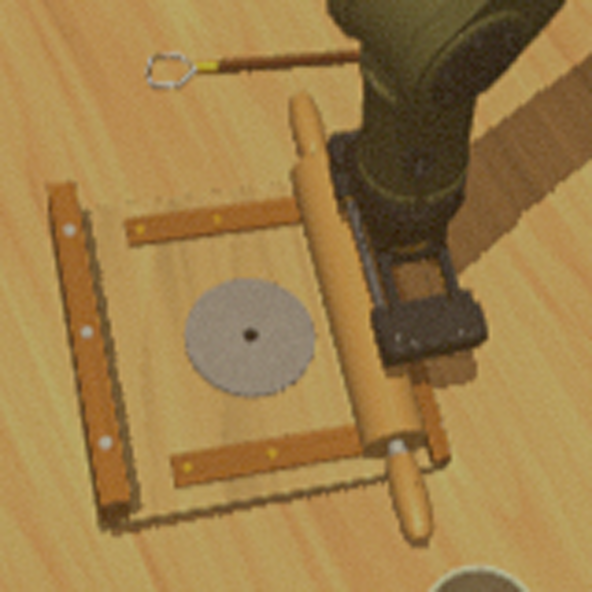

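The pin is rolling squarely, about 12 mm off the lip, with a contact force of around 2 N. I'll continue up the slope.

drive_tool(moves=[{"x":-2,"y":0,"z":-0.3,"rx":0,"ry":0,"rz":0,"fingers":-1},{"x":-5,"y":0,"z":-0.7,"rx":0,"ry":0,"rz":0,"fingers":-1},{"x":-8,"y":0,"z":-1.1,"rx":0,"ry":0,"rz":0,"fingers":-1},{"x":-12,"y":0,"z":-1.7,"rx":0,"ry":0,"rz":0,"fingers":-1},{"x":-16,"y":0,"z":-2.2,"rx":0,"ry":0,"rz":0,"fingers":-1},{"x":-20,"y":0,"z":-2.8,"rx":0,"ry":0,"rz":0,"fingers":-1},{"x":-24,"y":0,"z":-3.4,"rx":0,"ry":0,"rz":0,"fingers":-1},{"x":-28,"y":0,"z":-3.9,"rx":0,"ry":0,"rz":0,"fingers":-1},{"x":-32,"y":0,"z":-4.5,"rx":0,"ry":0,"rz":0,"fingers":-1},{"x":-36,"y":0,"z":-5.1,"rx":0,"ry":0,"rz":0,"fingers":-1},{"x":-40,"y":0,"z":-5.6,"rx":0,"ry":0,"rz":0,"fingers":-1},{"x":-44,"y":0,"z":-6.2,"rx":0,"ry":0,"rz":0,"fingers":-1},{"x":-48,"y":0,"z":-6.7,"rx":0,"ry":0,"rz":0,"fingers":-1},{"x":-52,"y":0,"z":-7.3,"rx":0,"ry":0,"rz":0,"fingers":-1},{"x":-56,"y":0,"z":-7.9,"rx":0,"ry":0,"rz":0,"fingers":-1},{"x":-60,"y":0,"z":-8.4,"rx":0,"ry":0,"rz":0,"fingers":-1},{"x":-64,"y":0,"z":-9.0,"rx":0,"ry":0,"rz":0,"fingers":-1},{"x":-68,"y":0,"z":-9.6,"rx":0,"ry":0,"rz":0,"fingers":-1},{"x":-71,"y":0,"z":-10,"rx":0,"ry":0,"rz":0,"fingers":-1},{"x":-73,"y":0,"z":-10.3,"rx":0,"ry":0,"rz":0,"fingers":-1}])

```text
time_s: 6.82
tool_pos: [0.5472, 0.0511, 0.0576]
tool_rot: [180.0, 0.0, 166.0]
force: [-2.0, 0.6, 1.6]
grip_width: 0.0871
grasp_force: 1.2
```

Run:
```python
from cell import sensors, vision
import cv2
c=vision.read_camera("scene"); im=c["image"][150:310,190:350,::-1]
cv2.imwrite("pics/s3.png",cv2.resize(im,None,fx=3.7,fy=3.7,interpolation=cv2.INTER_CUBIC))
o=sensors.get_obs();print(o["time_s"],o["tool_pos"],o["tool_rot"],o["force"])
```

```text
6.875 [0.54745336 0.05108636 0.05762754] [1.79997279e+02 3.14995444e-02 1.66022317e+02] [-2.34460417  0.89713567  1.1263926 ]
```

View pics/s3.png

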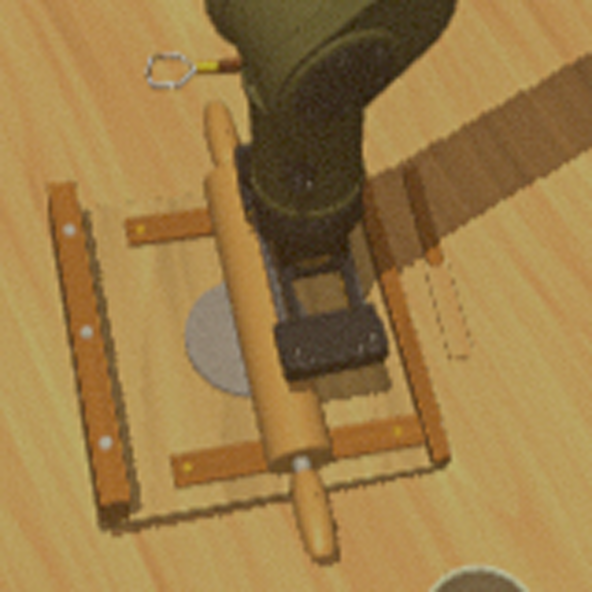

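It is square and under control near mid-board. I'll push another 73 mm.

drive_tool(moves=[{"x":-2,"y":0,"z":-0.3,"rx":0,"ry":0,"rz":0,"fingers":-1},{"x":-5,"y":0,"z":-0.7,"rx":0,"ry":0,"rz":0,"fingers":-1},{"x":-8,"y":0,"z":-1.1,"rx":0,"ry":0,"rz":0,"fingers":-1},{"x":-12,"y":0,"z":-1.7,"rx":0,"ry":0,"rz":0,"fingers":-1},{"x":-16,"y":0,"z":-2.2,"rx":0,"ry":0,"rz":0,"fingers":-1},{"x":-20,"y":0,"z":-2.8,"rx":0,"ry":0,"rz":0,"fingers":-1},{"x":-24,"y":0,"z":-3.4,"rx":0,"ry":0,"rz":0,"fingers":-1},{"x":-28,"y":0,"z":-3.9,"rx":0,"ry":0,"rz":0,"fingers":-1},{"x":-32,"y":0,"z":-4.5,"rx":0,"ry":0,"rz":0,"fingers":-1},{"x":-36,"y":0,"z":-5.1,"rx":0,"ry":0,"rz":0,"fingers":-1},{"x":-40,"y":0,"z":-5.6,"rx":0,"ry":0,"rz":0,"fingers":-1},{"x":-44,"y":0,"z":-6.2,"rx":0,"ry":0,"rz":0,"fingers":-1},{"x":-48,"y":0,"z":-6.7,"rx":0,"ry":0,"rz":0,"fingers":-1},{"x":-52,"y":0,"z":-7.3,"rx":0,"ry":0,"rz":0,"fingers":-1},{"x":-56,"y":0,"z":-7.9,"rx":0,"ry":0,"rz":0,"fingers":-1},{"x":-60,"y":0,"z":-8.4,"rx":0,"ry":0,"rz":0,"fingers":-1},{"x":-64,"y":0,"z":-9.0,"rx":0,"ry":0,"rz":0,"fingers":-1},{"x":-68,"y":0,"z":-9.6,"rx":0,"ry":0,"rz":0,"fingers":-1},{"x":-71,"y":0,"z":-10,"rx":0,"ry":0,"rz":0,"fingers":-1},{"x":-73,"y":0,"z":-10.3,"rx":0,"ry":0,"rz":0,"fingers":-1}])

```text
time_s: 9.38
tool_pos: [0.618, 0.0336, 0.0679]
tool_rot: [180.0, 0.0, 166.0]
force: [-1.8, 1.1, 1.4]
grip_width: 0.0868
grasp_force: 1.2
```

drive_tool(moves=[{"x":-2,"y":0,"z":-0.3,"rx":0,"ry":0,"rz":0,"fingers":-1},{"x":-4,"y":0,"z":-0.6,"rx":0,"ry":0,"rz":0,"fingers":-1},{"x":-6,"y":0,"z":-0.8,"rx":0,"ry":0,"rz":0,"fingers":-1},{"x":-8,"y":0,"z":-1.1,"rx":0,"ry":0,"rz":0,"fingers":-1},{"x":-10,"y":0,"z":-1.4,"rx":0,"ry":0,"rz":0,"fingers":-1},{"x":-12,"y":0,"z":-1.7,"rx":0,"ry":0,"rz":0,"fingers":-1},{"x":-14,"y":0,"z":-2,"rx":0,"ry":0,"rz":0,"fingers":-1},{"x":-15.5,"y":0,"z":-2.1,"rx":0,"ry":0,"rz":0,"fingers":-1},{"x":-17,"y":0,"z":-2.2,"rx":0,"ry":0,"rz":0,"fingers":-1},{"x":-18,"y":0,"z":-2.2,"rx":0,"ry":0,"rz":0,"fingers":-1},{"x":-19,"y":0,"z":-2.2,"rx":0,"ry":0,"rz":0,"fingers":-1},{"x":-20,"y":0,"z":-2.2,"rx":0,"ry":0,"rz":0,"fingers":-1},{"x":-21,"y":0,"z":-2.2,"rx":0,"ry":0,"rz":0,"fingers":-1},{"x":-22,"y":0,"z":-2.2,"rx":0,"ry":0,"rz":0,"fingers":-1},{"x":-23,"y":0,"z":-2.2,"rx":0,"ry":0,"rz":0,"fingers":-1},{"x":-24,"y":0,"z":-2.2,"rx":0,"ry":0,"rz":0,"fingers":-1},{"x":-25,"y":0,"z":-2.2,"rx":0,"ry":0,"rz":0,"fingers":-1},{"x":-26,"y":0,"z":-2.2,"rx":0,"ry":0,"rz":0,"fingers":-1}])

```text
time_s: 11.62
tool_pos: [0.6432, 0.0273, 0.0701]
tool_rot: [180.0, 0.0, 166.0]
force: [0.2, 0.3, -0.4]
grip_width: 0.0871
grasp_force: 0.0
```

Run:
```python
from cell import sensors, vision
import cv2
c=vision.read_camera("scene"); im=c["image"][150:310,190:350,::-1]
cv2.imwrite("pics/s4.png",cv2.resize(im,None,fx=3.7,fy=3.7,interpolation=cv2.INTER_CUBIC))
o=sensors.get_obs();print(o["time_s"],o["tool_pos"],o["tool_rot"],o["force"],o["grasp_force"])
```

```text
11.675 [0.64324698 0.02725976 0.07008013] [1.79998957e+02 1.27920218e-02 1.66027681e+02] [-0.51907132  0.72169934  0.43308064] 0.0
```

View pics/s4.png

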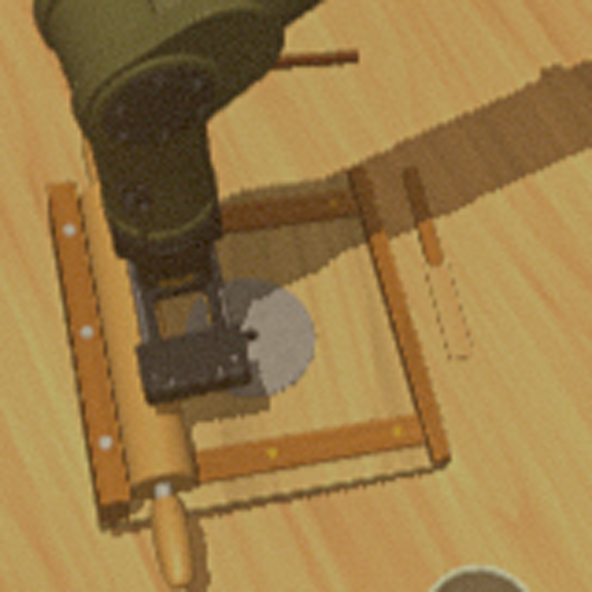

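The contact force fell to zero and the pin lies along the batten, so it has dropped in. I'll back off, lift, and verify.

drive_tool(moves=[{"x":4,"y":0,"z":0,"rx":0,"ry":0,"rz":0,"fingers":-1},{"x":12,"y":0,"z":0,"rx":0,"ry":0,"rz":0,"fingers":-1},{"x":25,"y":0,"z":0,"rx":0,"ry":0,"rz":0,"fingers":-1},{"x":35,"y":0,"z":-20,"rx":0,"ry":0,"rz":0,"fingers":-1},{"x":60,"y":0,"z":-70,"rx":0,"ry":0,"rz":0,"fingers":-1},{"x":90,"y":0,"z":-120,"rx":0,"ry":0,"rz":0,"fingers":-1},{"x":130,"y":0,"z":-160,"rx":0,"ry":0,"rz":0,"fingers":-1},{"x":170,"y":0,"z":-180,"rx":0,"ry":0,"rz":0,"fingers":-1},{"x":190,"y":0,"z":-180,"rx":0,"ry":0,"rz":0,"fingers":-1},{"x":190,"y":0,"z":-180,"rx":0,"ry":0,"rz":0,"fingers":-1},{"x":190,"y":0,"z":-180,"rx":0,"ry":0,"rz":0,"fingers":-1}])

```text
time_s: 13.05
tool_pos: [0.4588, 0.0729, 0.2499]
tool_rot: [180.0, 0.0, 166.0]
force: [-0.4, -0.0, 0.1]
grip_width: 0.0871
grasp_force: 0.0
```

Run:
```python
from cell import sensors, vision
from h import *
import cv2
c=vision.read_camera("scene"); im=c["image"][150:320,175:335,::-1]
cv2.imwrite("pics/s5.png",cv2.resize(im,None,fx=3.5,fy=3.5,interpolation=cv2.INTER_CUBIC))
R=deckR(-13.96);o=[.6019,.0385,.0332]
q=proj(c,np.array([(.088,y,.028) for y in(.1988,-.2012,.1238,-.1262)])@R.T+o); print(np.round((q-[175,150])*3.5))
o=sensors.get_obs();print(o["time_s"],o["tool_pos"],o["force"])
```

```text
[[221. 554.]
 [140. 115.]
 [203. 459.]
 [153. 186.]]
13.1 [0.45897237 0.07279427 0.2497139 ] [0.10359073 0.15561048 0.84346992]
```

View pics/s5.png

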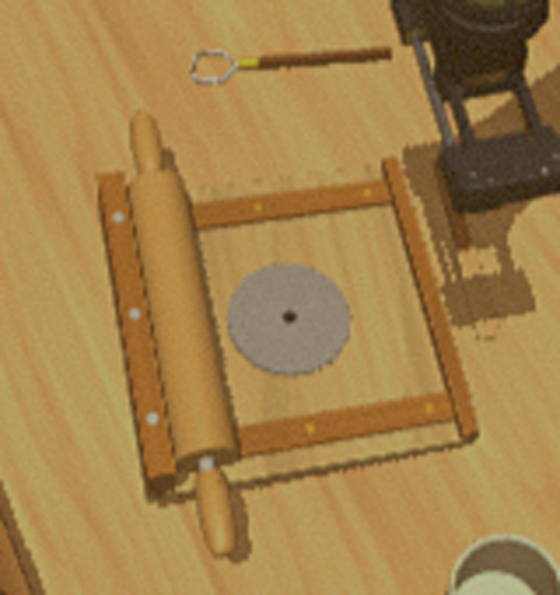

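The pin lies square against the batten. Its tips at (222,555) and (141,112) in the crop match the predicted seat at (221,554) and (140,115). The template and tools haven't moved, and the robot is clear.

```bash
python3 -c "
from cell import workorder; print(workorder.sign_off())"
```

```text
the job is handed in; nothing more can be done
None
```

I pushed the pin up the strips under control and it dropped in square against the stop batten; the last picture shows the template and tools unmoved and the robot clear, and I handed the job in at about 13 s (no verdict was returned).

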